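# Take the welded gate hanger out of the vise

### The arm

A 6-joint arm with a two-finger parallel gripper is mounted at the origin on the work surface. World frame = base frame: x ahead of the robot, y to its left, z up, the work surface at z = 0. Lengths are in m, angles in rad, forces in N, time in s.
With the tool pointing down it reaches from about 0.35 to 0.85 m from the base axis. Payload 8.1 kg.
Tool frame: the origin (TCP) lies between the finger pads; the fingertips stand 14 mm ahead of it and the grasp point (between the pads) lies 5 mm behind it; z points along the fingers, y is the line along which they close (so a half turn about z gives the same grasp; the last joint's range is limited). The gripper opens to 93 mm and grips with 3 to 60 N. Pads are 15 mm wide; open, the fingers measure 128 mm over their backs; the gripper's body (75 mm by 188 mm) begins 65 mm behind the grasp point.
Start: joints at [1.119, 0.13, 1.488, -0, 1.523, -0.085], TCP at [0.215, 0.56, 0.233] pointing down, gripper open.
Joint ranges: [-2.96, 2.96], [-0.89, 2.26], [0.02, 2.5], [-1.34, 4.48], [0, 2.73], [-2.66, 2.66]. Speed limits (rad/s): [2.39, 2.39, 2.79, 3.14, 3.14, 3.14].

### API

Orientations are given as a rotation vector (axis times angle).
In Python, from plant import robot gives the robot as it stands.
- The arm moves only by the tool arm_command, never from a script. Its argument "targets" is a list of rows, each an object of numbers: "x", "y", "z": the shift along the world's x, y, z in units of 500 mm (1.0 is 500 mm); "rx", "ry", "rz": the turn, a rotation vector about the world's x, y, z in units of 2 rad (1.0 is 2 rad); "claw": the closure in counts, from 0 (fully open) to 255 (shut). In form: [{"x": .., "y": .., "z": .., "rx": .., "ry": .., "rz": .., "claw": ..}, ...]. A call has 1 to 10 rows; each row is the pose to reach, as a shift and turn from the pose commanded when the call began; what a row does not reach only later rows make up. A row lasts 1/12 s, in which the tool goes at most 41.7 mm and 7.16 degrees, less where a joint would pass 70% of its speed; a pose out of reach is approached as far as the arm can. A call with a number of a shift or a turn outside -1 to 1 is refused whole. A call with a gripper value outside its range is refused whole. The fingers move at their own pace and stop on an object; "squeeze" is the grip in N (left out, the last holds). Time passes only in rows, so rows that repeat a pose let the fingers close. It gives the time, the measured TCP pose, the force, the opening and the grip force at its end, in the units of the state.
- robot.read_state(): the state, without advancing time (a new reading comes with each control period).
- robot.read_camera(name): name is "side" or "top"; returns (picture, depth): 384x512x3 uint8, red, green, blue; 384x512 float32, m along the optical axis (not along the pixel's ray), 0 where there is no reading.
- robot.get_calibration(name): a dict with "intrinsics" (3x3 intrinsics, pixels), "dist" ([k1, k2, p1, p2, k3] as OpenCV has them; the pictures are not rectified), "origin" and "orientation" of the camera in the world. Camera axes: x right, y up, looking along -z (the intrinsics and any distortion apply to the point x, -y, -z); pixel columns grow to the right and rows downward; lengths in m; the calibration is good to about 2 mm. A picture is of the moment at which its call begins. get_calibration takes no time and is no camera call.
- robot.close_job(): hands the job in; it is judged then, once.
The state is a dict: "t": time; "q": joint angles; "dq": joint speeds; "joint_torque": joint torques, N m; "tool_pos": TCP position; "orientation": TCP orientation; "force": force on the tool from outside, world axes, zero at the start; "wrist_torque": the same for the moment, N m; "opening": finger opening in m; "gripper_force": force on a finger pad.
Only numpy, scipy, OpenCV 4.12 (cv2) and the standard library are available. Lean on these libraries where they do the work, as an engineer would, in place of code of your own. Each camera call takes 0.05 s, during which the arm holds its last target. There are 200 camera calls.

### The job

The gate hanger clamped in the vise is finished. Slide the vise's moving jaw well open (30 mm or more) and leave it open, then lift the hanger up out of the vise and set it down gently, standing upright on its foot plate, in the rectangular steel tray.

Things in the scene. Friction and masses are not known exactly. Their poses are not given: they have to be found in the camera images.
- hanger_mid (a point): Centre of the galvanised gate hanger in the vise: foot plate 50 x 60 x 8 mm with an upright round pin (16 mm diameter, 70 mm long) welded on its middle; 0.28 kg. The point is on the pin's axis, 39 mm above the foot's underside, 39 mm below the pin's top; z up. Foot on the vise bed, 30 mm above the ledge; the moving jaw's lip overhangs it by 6 to 9 mm. Not the short rusty hanger on the ledge.
- jaw_grip (a point): Centre of the upright steel lug on the vise's moving jaw, for pinching: 30 mm long (x), 14 mm thick (y), 40 mm tall (z), its top 20 mm above this point. z up; the jaw opens along -x, straight away from the hanger, whose pin is about 55 mm off on the +x side when shut. Both jaws' tops are 52 mm above the ledge. The vise (grey bed 230 x 90 x 30 mm, along x) is bolted down.
- jaw (a joint): Opening of the moving jaw in m: 0 shut on the hanger, 0.05 fully open. It slides with about 3 N of friction and stays where it is left.
- tray: Low open rectangular steel tray fixed on the ledge, 170 mm (x) by 130 mm (y) outside, 30 mm high, walls and floor 5 mm thick; empty. Origin at the centre of its underside, z up.
Mind the look-alikes: they are no part of the job. Leave any blue or turquoise look-alike of the part that bears hanger_mid alone. There is more than one size of the part that bears jaw_grip; the job needs the larger.

How it is judged:
On the way, in this order (a step that is already met when the one before it is completed fails the run):
1. the moving jaw is open by more than 25 mm while the hanger still stands in the vise (within 20 mm of where it was) (value of joint jaw above 0.025 m and distance of hanger_mid from where it was at the start of the episode below 0.02 m), for 0.2 s.
2. the hanger is lifted more than 20 mm up off the vise's bed (height (world z) of hanger_mid above 0.089 m), for 0.1 s.
At the end, for the whole second after the job is handed in: The hanger stands upright (within 7 degrees) and at rest with its foot flat on the tray's floor, its pin within 60 mm (x) and 45 mm (y) of the tray's centre, and the vise's jaw is still open by more than 25 mm (x of hanger_mid in the frame of tray between -0.06 and 0.06 m and y of hanger_mid in the frame of tray between -0.045 and 0.045 m and z of hanger_mid in the frame of tray below 0.052 m and angle between hanger_mid's own z axis and vertical below 0.12 rad and linear speed of hanger below 0.02 m/s and value of joint jaw above 0.025 m); the robot touches nothing.
It fails at once if the hanger is dropped (falls free of the fingers faster than 0.7 m/s, a drop of about 25 mm) (linear speed of hanger above 0.7 m/s and contact force between the fingers and hanger below 0.2 N).
It also fails if it takes over 40 s, if anything falls off the work surface, if the arm or the gripper's body presses on something with over 40 N, if the wrist force passes 120 N, or if a joint passes its speed limit or range.

## Working session

There is one attempt and no reset: what is moved stays moved. The work goes in short steps, Python scripts to look and compute and a tool call to move; the robot and the scene stay as the last step left them, time stands still between calls to the robot, and variables do not carry over. Pictures are saved under pics/ and viewed, at most 10 in all, crops included, and the job is handed in when it is done.

Besides the shell and the picture viewer there is one more tool, called after "Emit:" as name([rows], argument=value, ...), one row to a line, values as JSON. arm_command: Moves the arm, as the interface text tells. Shifts and turns lie within -1 to 1; 1 stands for 500 mm of shift or 2 rad of turn. Its arguments: {"type":"object","properties":{"targets":{"type":"array","items":{"type":"object","properties":{"x":{"type":"number","minimum":-1,"maximum":1},"y":{"type":"number","minimum":-1,"maximum":1},"z":{"type":"number","minimum":-1,"maximum":1},"rx":{"type":"number","minimum":-1,"maximum":1},"ry":{"type":"number","minimum":-1,"maximum":1},"rz":{"type":"number","minimum":-1,"maximum":1},"claw":{"type":"number"}}}},"squeeze":{"type":"number"}},"required":["targets"]}

```bash
mkdir -p pics; cat > h.py <<'E'
import numpy as np, cv2
from scipy.spatial.transform import Rotation as R
from plant import robot
def cal(n):
    c=robot.get_calibration(n); o=np.array(c["orientation"],float)
    M=o if o.shape==(3,3) else (R.from_rotvec(o).as_matrix() if o.size==3 else R.from_quat(o).as_matrix())
    return np.array(c["intrinsics"]),np.array(c["dist"]),np.array(c["origin"]),M
def rays(n,px):
    K,d,o,M=cal(n)
    u=cv2.undistortPoints(np.array(px,float).reshape(-1,1,2),K,d).reshape(-1,2)
    return o,np.c_[u[:,0],-u[:,1],-np.ones(len(u))]@M.T
def plane(n,px,z):
    o,r=rays(n,px); return o+r*((z-o[2])/r[:,2])[:,None]
def cloud(n,dep):
    h,w=dep.shape; g=np.stack(np.meshgrid(np.arange(w),np.arange(h)),-1).reshape(-1,2)
    o,r=rays(n,g); return (o+r*dep.reshape(-1,1)).reshape(h,w,3)
def snap(n,f):
    p,d=robot.read_camera(n); cv2.imwrite(f"pics/{f}.png",p[:,:,::-1]); np.savez(f"{f}.npz",p=p,d=d); return p,d
E
python3 - <<'E'
from h import *
print(robot.get_calibration("top")); print(robot.get_calibration("side")); print(robot.read_state())
a=snap("top","top1")[0]; b=snap("side","side1")[0]
E
```

```text
{'intrinsics': array([[396.0821311 ,   0.        , 246.71620549],
       [  0.        , 396.0821311 , 189.42309974],
       [  0.        ,   0.        ,   1.        ]]), 'dist': array([0.02808682, 0.        , 0.        , 0.        , 0.        ]), 'origin': array([0.41524706, 0.02382839, 0.96782598]), 'orientation': array([ 0.09314639, -0.07397624, -1.5466823 ])}
{'intrinsics': array([[486.35774904,   0.        , 265.1659625 ],
       [  0.        , 486.35774904, 192.59146289],
       [  0.        ,   0.        ,   1.        ]]), 'dist': array([0.01674333, 0.        , 0.        , 0.        , 0.        ]), 'origin': array([ 0.32431938, -0.74470097,  0.55338144]), 'orientation': array([ 1.03738818, -0.13949093, -0.21204398])}
{'t': 0.0, 'q': array([ 1.11862285e+00,  1.31162284e-01,  1.48928464e+00,  1.68651097e-05,
        1.52299930e+00, -8.54196505e-02]), 'dq': array([-1.11781867e-03,  7.99922194e-04, -6.32327019e-04, -3.29942786e-05,
        1.25426448e-05, -1.14484728e-03]), 'joint_torque': array([-1.06325533e-04, -5.59855735e+01, -4.91765714e+01,  7.66062713e-02,
        3.59174155e-02, -1.10802259e-04]), 'tool_pos': array([0.21489609, 0.55960856, 0.23158382]), 'orientation': array([-5.72780563e-01, -3.08841776e+00,  2.79954875e-03]), 'force': array([-0.03994917, -1.04850548, -0.30980408]), 'wrist_torque': array([ 0.00442451, -0.02216537,  0.04856248]), 'gripper_force': 0.0, 'opening': 0.09260302014602119}
```

View pics/top1.png

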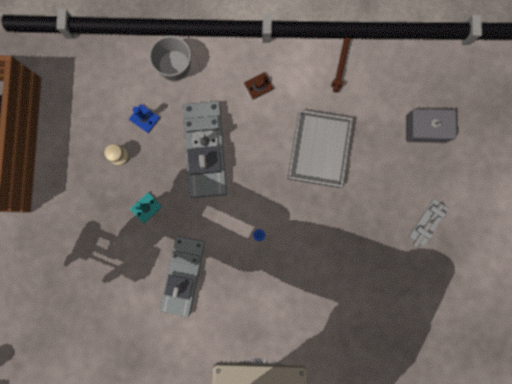

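View pics/side1.png

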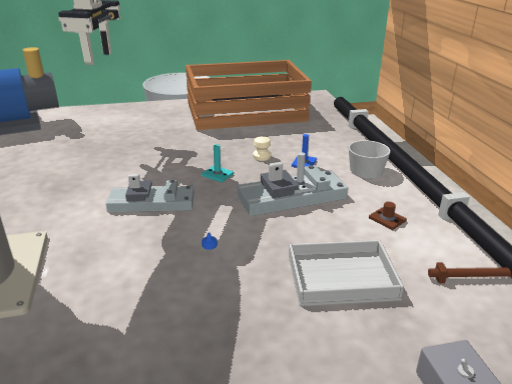

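The large vise is at top (205,148), with its lug at (203,160) and pin near (206,141). The tray is at top (321,148). In the side view the lug is at (276,172), the pin top at (301,155) and the tray at (345,272). The smaller vise and the blue and turquoise parts are decoys.

```bash
python3 - <<'E'
from h import *
T=np.load("top1.npz");S=np.load("side1.npz")
ct=cloud("top",T["d"]);cs=cloud("side",S["d"])
# vise axis from top cloud: points 20..60mm in vise window
w=ct[98:200,180:230].reshape(-1,3); m=(w[:,2]>.018)&(w[:,2]<.07); 
r=cv2.minAreaRect(w[m][:,:2].astype(np.float32)); print("vise rect",r)
for lo,hi in [(.056,.085),(.085,.13)]:
    for nm,c in(("top",ct[98:200,180:230]),("side",cs[140:215,230:350])):
        q=c.reshape(-1,3);k=q[(q[:,2]>lo)&(q[:,2]<hi)]
        if len(k): print(nm,lo,len(k),k.mean(0),k.min(0),k.max(0))
for nm,c in(("top",ct[98:200,180:230]),("side",cs[140:215,230:350])):
    q=c.reshape(-1,3);k=q[(q[:,2]>.057)]; print(nm,np.round(k[np.argsort(k[:,0])][::max(1,len(k)//30)],3).tolist())
w=ct[100:195,280:362].reshape(-1,3);m=(w[:,2]>.018)&(w[:,2]<.045)
print("tray",cv2.minAreaRect(w[m][:,:2].astype(np.float32)))
w=cs[235:310,280:405].reshape(-1,3);m=(w[:,2]>.018)&(w[:,2]<.045)
print("tray s",cv2.minAreaRect(w[m][:,:2].astype(np.float32)))
print("pipe z",ct[28,150:250:20,:])
a=cv2.resize(T["p"][90:205,165:245],None,fx=5,fy=5,interpolation=2); b=cv2.resize(S["p"][140:215,230:350],None,fx=3.3,fy=3.3,interpolation=2)
I=np.zeros((575,800,3),np.uint8);I[:a.shape[0],:400]=a;I[:b.shape[0],404:800]=b[:,:396]
cv2.imwrite("pics/crop1.png",I[:,:,::-1])
E
```

```text
vise rect ((0.6137266755104065, 0.14296267926692963), (0.23054972290992737, 0.09022965282201767), 6.059571266174316)
top 0.056 63 [0.60530113 0.13892692 0.06697456] [0.55691782 0.10922536 0.05601363] [0.67512828 0.18057002 0.08495858]
side 0.056 292 [0.6042525  0.15168259 0.06954401] [0.55743493 0.11231524 0.05601314] [0.79059294 0.3017146  0.08497943]
top 0.085 136 [0.59467146 0.13871579 0.09637672] [0.55765773 0.13059186 0.08536476] [0.6357184  0.14691256 0.11220203]
side 0.085 163 [0.60285328 0.13751366 0.09500089] [0.55761499 0.12969232 0.08534963] [0.63701319 0.14934566 0.10954976]
top [[0.415, 0.024, 0.968], [0.415, 0.024, 0.968], [0.415, 0.024, 0.968], [0.415, 0.024, 0.968], [0.557, 0.138, 0.066], [0.558, 0.136, 0.06], [0.559, 0.133, 0.068], [0.56, 0.137, 0.09], [0.562, 0.137, 0.092], [0.564, 0.133, 0.093], [0.565, 0.131, 0.09], [0.567, 0.133, 0.091], [0.568, 0.144, 0.092], [0.571, 0.137, 0.093], [0.572, 0.132, 0.085], [0.574, 0.132, 0.065], [0.576, 0.145, 0.09], [0.578, 0.138, 0.092], [0.58, 0.14, 0.094], [0.581, 0.134, 0.088], [0.582, 0.14, 0.091], [0.585, 0.145, 0.089], [0.
[... 713 characters left out ...]
622, 0.143, 0.064], [0.623, 0.141, 0.072], [0.624, 0.141, 0.1], [0.625, 0.136, 0.084], [0.627, 0.137, 0.107], [0.628, 0.136, 0.079], [0.629, 0.136, 0.1], [0.631, 0.131, 0.086], [0.632, 0.136, 0.081], [0.634, 0.137, 0.095], [0.637, 0.14, 0.064], [0.69, 0.296, 0.058], [0.788, 0.253, 0.06]]
tray ((0.6201738119125366, -0.1382197141647339), (0.13215908408164978, 0.17031222581863403), 81.6543960571289)
tray s ((0.6201827526092529, -0.1361743062734604), (0.1331833451986313, 0.17008228600025177), 81.28091430664062)
pipe z [[0.90756955 0.28282794 0.04030112]
 [0.90896729 0.23389784 0.03973034]
 [0.91113564 0.18514992 0.03760932]
 [0.91190549 0.13586903 0.03800653]
 [0.91151202 0.08650715 0.04046659]]
```

View pics/crop1.png

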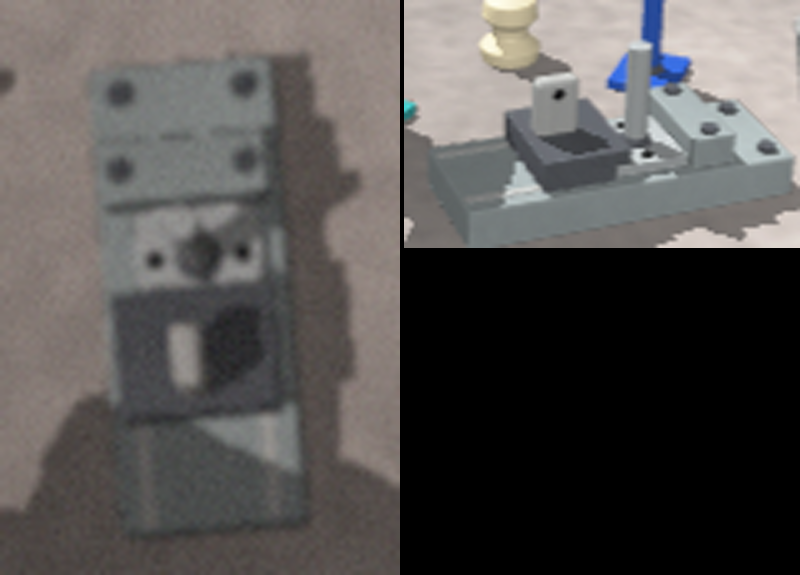

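Crop: the lug is bright at (185,357), the pin at (200,250), and the jaw's dark block lies between them. From depth, the lug is at (0.572, 0.1385) with its top at z = 0.092. The pin is at about (0.629, 0.1405) with its top at 0.108. The vise yaw is +6°. The tray is at (0.620, -0.137). I'll go above the lug now.

Emit:
arm_command([
  {"x": 0.714,"y": -0.843,"z": -0.106,"rz": 0.236,"claw": 0},
  {"x": 0.714,"y": -0.843,"z": -0.106,"rz": 0.236,"claw": 0},
  {"x": 0.714,"y": -0.843,"z": -0.106,"rz": 0.236,"claw": 0},
  {"x": 0.714,"y": -0.843,"z": -0.106,"rz": 0.236,"claw": 0},
  {"x": 0.714,"y": -0.843,"z": -0.106,"rz": 0.236,"claw": 0},
  {"x": 0.714,"y": -0.843,"z": -0.106,"rz": 0.236,"claw": 0},
  {"x": 0.714,"y": -0.843,"z": -0.106,"rz": 0.236,"claw": 0},
  {"x": 0.714,"y": -0.843,"z": -0.106,"rz": 0.236,"claw": 0},
  {"x": 0.714,"y": -0.843,"z": -0.106,"rz": 0.236,"claw": 0},
  {"x": 0.714,"y": -0.843,"z": -0.106,"rz": 0.236,"claw": 0},
], squeeze=30)

```text
schema error: expected keys x, y, z, rx, ry, rz, claw
```

Emit:
arm_command([
  {"x": 0.714,"y": -0.843,"z": -0.106,"rx": 0,"ry": 0,"rz": 0.236,"claw": 0},
  {"x": 0.714,"y": -0.843,"z": -0.106,"rx": 0,"ry": 0,"rz": 0.236,"claw": 0},
  {"x": 0.714,"y": -0.843,"z": -0.106,"rx": 0,"ry": 0,"rz": 0.236,"claw": 0},
  {"x": 0.714,"y": -0.843,"z": -0.106,"rx": 0,"ry": 0,"rz": 0.236,"claw": 0},
  {"x": 0.714,"y": -0.843,"z": -0.106,"rx": 0,"ry": 0,"rz": 0.236,"claw": 0},
  {"x": 0.714,"y": -0.843,"z": -0.106,"rx": 0,"ry": 0,"rz": 0.236,"claw": 0},
  {"x": 0.714,"y": -0.843,"z": -0.106,"rx": 0,"ry": 0,"rz": 0.236,"claw": 0},
  {"x": 0.714,"y": -0.843,"z": -0.106,"rx": 0,"ry": 0,"rz": 0.236,"claw": 0},
  {"x": 0.714,"y": -0.843,"z": -0.106,"rx": 0,"ry": 0,"rz": 0.236,"claw": 0},
  {"x": 0.714,"y": -0.843,"z": -0.106,"rx": 0,"ry": 0,"rz": 0.236,"claw": 0},
], squeeze=30)

```text
t: 0.93
tool_pos: [0.4785, 0.2483, 0.1932]
orientation: [0.165, -3.137, 0.0]
force: [-0.8, 0.3, 0.1]
opening: 0.0931
gripper_force: 0.0
```

Emit:
arm_command([
  {"x": 0.178,"y": -0.209,"z": -0.026,"rx": 0,"ry": 0,"rz": 0,"claw": 0},
  {"x": 0.178,"y": -0.209,"z": -0.026,"rx": 0,"ry": 0,"rz": 0,"claw": 0},
  {"x": 0.178,"y": -0.209,"z": -0.026,"rx": 0,"ry": 0,"rz": 0,"claw": 0},
  {"x": 0.178,"y": -0.209,"z": -0.026,"rx": 0,"ry": 0,"rz": 0,"claw": 0},
  {"x": 0.178,"y": -0.209,"z": -0.026,"rx": 0,"ry": 0,"rz": 0,"claw": 0},
  {"x": 0.178,"y": -0.209,"z": -0.026,"rx": 0,"ry": 0,"rz": 0,"claw": 0},
])

```text
t: 1.43
tool_pos: [0.5664, 0.1454, 0.18]
orientation: [0.162, -3.136, -0.001]
force: [-0.9, -0.5, 0.2]
opening: 0.0931
gripper_force: 0.0
```

```bash
python3 - <<'E'
from h import *
s=robot.read_state();print(s["t"],s["tool_pos"],s["orientation"])
p,d=snap("side","side2")
cv2.imwrite("pics/c2.png",cv2.resize(p[60:240,170:400],None,fx=3,fy=3)[:,:,::-1])
E
```

```text
1.4333 [0.56638161 0.14540787 0.17996419] [ 1.62240229e-01 -3.13571405e+00 -5.28266107e-04]
```

View pics/c2.png

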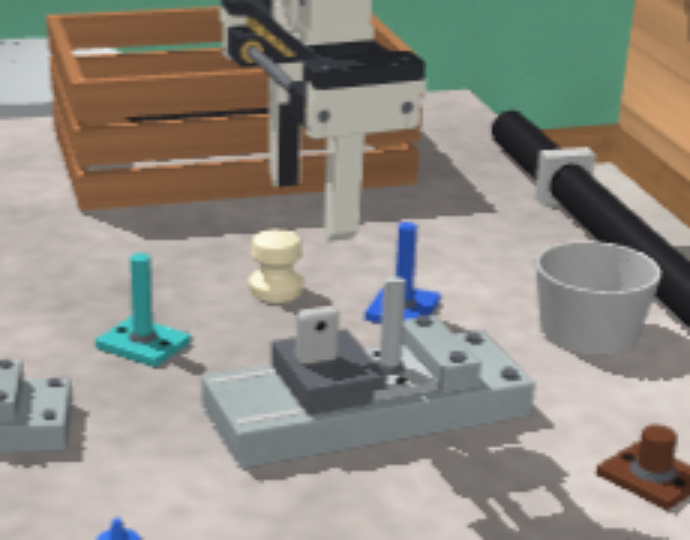

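The gripper hangs above the lug with its fingers on the ±y sides, and the scene is unchanged. Next I'll descend.

Emit:
arm_command([
  {"x": 0,"y": 0,"z": 0,"rx": 0,"ry": 0,"rz": 0,"claw": 0},
  {"x": 0,"y": 0,"z": -0.04,"rx": 0,"ry": 0,"rz": 0,"claw": 0},
  {"x": 0,"y": 0,"z": -0.08,"rx": 0,"ry": 0,"rz": 0,"claw": 0},
  {"x": 0,"y": 0,"z": -0.12,"rx": 0,"ry": 0,"rz": 0,"claw": 0},
  {"x": 0,"y": 0,"z": -0.16,"rx": 0,"ry": 0,"rz": 0,"claw": 0},
  {"x": 0,"y": 0,"z": -0.19,"rx": 0,"ry": 0,"rz": 0,"claw": 0},
  {"x": 0,"y": 0,"z": -0.21,"rx": 0,"ry": 0,"rz": 0,"claw": 0},
  {"x": 0,"y": 0,"z": -0.212,"rx": 0,"ry": 0,"rz": 0,"claw": 0},
  {"x": 0,"y": 0,"z": -0.212,"rx": 0,"ry": 0,"rz": 0,"claw": 0},
  {"x": 0,"y": 0,"z": -0.212,"rx": 0,"ry": 0,"rz": 0,"claw": 0},
])

```text
t: 2.32
tool_pos: [0.5673, 0.1464, 0.076]
orientation: [-0.166, 3.135, 0.0]
force: [0.2, -0.2, 0.9]
opening: 0.093
gripper_force: 0.0
```

Emit:
arm_command([
  {"x": 0.009,"y": -0.016,"z": -0.002,"rx": 0,"ry": 0,"rz": 0,"claw": 0},
  {"x": 0.009,"y": -0.016,"z": -0.002,"rx": 0,"ry": 0,"rz": 0,"claw": 0},
  {"x": 0.009,"y": -0.016,"z": -0.002,"rx": 0,"ry": 0,"rz": 0,"claw": 0},
  {"x": 0.009,"y": -0.016,"z": -0.002,"rx": 0,"ry": 0,"rz": 0,"claw": 255},
  {"x": 0.009,"y": -0.016,"z": -0.002,"rx": 0,"ry": 0,"rz": 0,"claw": 255},
  {"x": 0.009,"y": -0.016,"z": -0.002,"rx": 0,"ry": 0,"rz": 0,"claw": 255},
  {"x": 0.009,"y": -0.016,"z": -0.002,"rx": 0,"ry": 0,"rz": 0,"claw": 255},
  {"x": 0.009,"y": -0.016,"z": -0.002,"rx": 0,"ry": 0,"rz": 0,"claw": 255},
  {"x": 0.009,"y": -0.016,"z": -0.002,"rx": 0,"ry": 0,"rz": 0,"claw": 255},
  {"x": 0.009,"y": -0.016,"z": -0.002,"rx": 0,"ry": 0,"rz": 0,"claw": 255},
], squeeze=30)

```text
t: 3.15
tool_pos: [0.5712, 0.1378, 0.0737]
orientation: [0.165, -3.137, -0.0]
force: [1.0, -0.0, -0.4]
opening: 0.0509
gripper_force: 0.0
```

Emit:
arm_command([
  {"x": 0,"y": 0,"z": 0,"rx": 0,"ry": 0,"rz": 0,"claw": 255},
  {"x": 0,"y": 0,"z": 0,"rx": 0,"ry": 0,"rz": 0,"claw": 255},
  {"x": 0,"y": 0,"z": 0,"rx": 0,"ry": 0,"rz": 0,"claw": 255},
  {"x": 0,"y": 0,"z": 0,"rx": 0,"ry": 0,"rz": 0,"claw": 255},
  {"x": 0,"y": 0,"z": 0,"rx": 0,"ry": 0,"rz": 0,"claw": 255},
  {"x": 0,"y": 0,"z": 0,"rx": 0,"ry": 0,"rz": 0,"claw": 255},
  {"x": 0,"y": 0,"z": 0,"rx": 0,"ry": 0,"rz": 0,"claw": 255},
  {"x": 0,"y": 0,"z": 0,"rx": 0,"ry": 0,"rz": 0,"claw": 255},
])

```text
t: 3.82
tool_pos: [0.571, 0.1403, 0.0737]
orientation: [-0.167, 3.137, 0.006]
force: [-0.4, 11.0, -1.6]
opening: 0.0137
gripper_force: 30.0
```

Emit:
arm_command([
  {"x": 0,"y": 0.005,"z": 0,"rx": 0,"ry": 0,"rz": 0,"claw": 255},
  {"x": -0.01,"y": 0.004,"z": 0,"rx": 0,"ry": 0,"rz": 0,"claw": 255},
  {"x": -0.02,"y": 0.003,"z": 0,"rx": 0,"ry": 0,"rz": 0,"claw": 255},
  {"x": -0.03,"y": 0.002,"z": 0,"rx": 0,"ry": 0,"rz": 0,"claw": 255},
  {"x": -0.04,"y": 0.001,"z": 0,"rx": 0,"ry": 0,"rz": 0,"claw": 255},
  {"x": -0.05,"y": 0,"z": 0,"rx": 0,"ry": 0,"rz": 0,"claw": 255},
  {"x": -0.06,"y": -0.001,"z": 0,"rx": 0,"ry": 0,"rz": 0,"claw": 255},
  {"x": -0.07,"y": -0.002,"z": 0,"rx": 0,"ry": 0,"rz": 0,"claw": 255},
  {"x": -0.084,"y": -0.004,"z": 0,"rx": 0,"ry": 0,"rz": 0,"claw": 255},
  {"x": -0.084,"y": -0.004,"z": 0,"rx": 0,"ry": 0,"rz": 0,"claw": 255},
])

```text
t: 4.65
tool_pos: [0.5277, 0.1357, 0.0736]
orientation: [0.165, -3.136, -0.0]
force: [-3.0, 2.5, 0.1]
opening: 0.0141
gripper_force: 30.0
```

Emit:
arm_command([
  {"x": 0,"y": 0,"z": 0,"rx": 0,"ry": 0,"rz": 0,"claw": 255},
  {"x": 0,"y": 0,"z": 0,"rx": 0,"ry": 0,"rz": 0,"claw": 255},
  {"x": 0,"y": 0,"z": 0,"rx": 0,"ry": 0,"rz": 0,"claw": 0},
  {"x": 0,"y": 0,"z": 0,"rx": 0,"ry": 0,"rz": 0,"claw": 0},
  {"x": 0,"y": 0,"z": 0,"rx": 0,"ry": 0,"rz": 0,"claw": 0},
  {"x": 0,"y": 0,"z": 0,"rx": 0,"ry": 0,"rz": 0,"claw": 0},
  {"x": 0,"y": 0,"z": 0,"rx": 0,"ry": 0,"rz": 0,"claw": 0},
  {"x": 0,"y": 0,"z": 0,"rx": 0,"ry": 0,"rz": 0,"claw": 0},
])

```text
t: 5.32
tool_pos: [0.5294, 0.1356, 0.0737]
orientation: [-0.165, 3.137, -0.0]
force: [-0.5, -0.3, 0.7]
opening: 0.0489
gripper_force: 0.0
```

Emit:
arm_command([
  {"x": 0,"y": 0,"z": 0.05,"rx": 0,"ry": 0,"rz": 0,"claw": 0},
  {"x": 0,"y": 0,"z": 0.12,"rx": 0,"ry": 0,"rz": 0,"claw": 0},
  {"x": 0,"y": 0,"z": 0.2,"rx": 0,"ry": 0,"rz": 0,"claw": 0},
  {"x": 0.06,"y": 0,"z": 0.2,"rx": 0,"ry": 0,"rz": 0,"claw": 0},
  {"x": 0.12,"y": 0,"z": 0.2,"rx": 0,"ry": 0,"rz": 0,"claw": 0},
  {"x": 0.2,"y": 0.01,"z": 0.2,"rx": 0,"ry": 0,"rz": 0,"claw": 0},
  {"x": 0.2,"y": 0.01,"z": 0.2,"rx": 0,"ry": 0,"rz": 0,"claw": 0},
  {"x": 0.2,"y": 0.01,"z": 0.2,"rx": 0,"ry": 0,"rz": 0,"claw": 0},
])

```text
t: 5.98
tool_pos: [0.6297, 0.1405, 0.1709]
orientation: [0.164, -3.133, 0.001]
force: [-1.5, -0.2, 0.1]
opening: 0.0929
gripper_force: 0.0
```

```bash
python3 - <<'E'
from h import *
s=robot.read_state();print(s["t"],s["tool_pos"],s["orientation"])
p,d=snap("side","side3"); c=cloud("side",d)
q=c[130:215,225:350].reshape(-1,3)
for x0,x1 in((.5,.595),(.60,.66)):
    k=q[(q[:,2]>.060)&(q[:,2]<.115)&(q[:,0]>x0)&(q[:,0]<x1)&(abs(q[:,1]-.14)<.02)];print(len(k),k.min(0),k.max(0),np.median(k,0))
cv2.imwrite("pics/c3.png",cv2.resize(p[60:240,170:400],None,fx=3,fy=3)[:,:,::-1])
E
```

```text
5.9833 [0.62970574 0.14045817 0.17088665] [ 1.64215195e-01 -3.13334094e+00  6.66672783e-04]
217 [0.51520163 0.12460027 0.06013329] [0.54405356 0.1412889  0.09593416] [0.52913369 0.12974105 0.07869701]
168 [0.62087507 0.1284256  0.06011948] [0.63734258 0.15030679 0.10984712] [0.62702102 0.13721053 0.08629133]
```

View pics/c3.png

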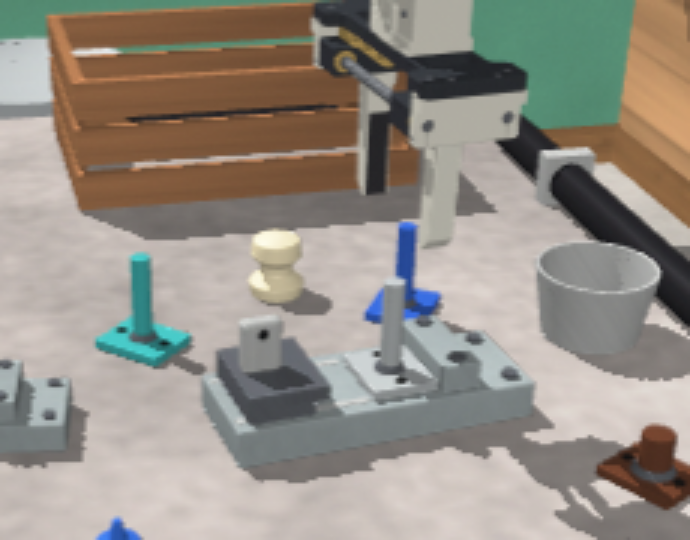

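The jaw is open by about 43 mm (lug at (262,343)) and the hanger has not moved (pin at (393,325)). Next: descend onto the pin and close.

Emit:
arm_command([
  {"x": 0,"y": 0.003,"z": 0,"rx": 0,"ry": 0,"rz": 0,"claw": 0},
  {"x": 0,"y": 0.003,"z": -0.04,"rx": 0,"ry": 0,"rz": 0,"claw": 0},
  {"x": 0,"y": 0.003,"z": -0.08,"rx": 0,"ry": 0,"rz": 0,"claw": 0},
  {"x": 0,"y": 0.003,"z": -0.12,"rx": 0,"ry": 0,"rz": 0,"claw": 0},
  {"x": 0,"y": 0.003,"z": -0.16,"rx": 0,"ry": 0,"rz": 0,"claw": 0},
  {"x": 0,"y": 0.003,"z": -0.187,"rx": 0,"ry": 0,"rz": 0,"claw": 0},
  {"x": 0,"y": 0.003,"z": -0.187,"rx": 0,"ry": 0,"rz": 0,"claw": 0},
  {"x": 0,"y": 0.003,"z": -0.187,"rx": 0,"ry": 0,"rz": 0,"claw": 180},
  {"x": 0,"y": 0.003,"z": -0.187,"rx": 0,"ry": 0,"rz": 0,"claw": 180},
  {"x": 0,"y": 0.003,"z": -0.187,"rx": 0,"ry": 0,"rz": 0,"claw": 180},
], squeeze=25)

```text
t: 6.87
tool_pos: [0.6305, 0.1424, 0.0825]
orientation: [-0.165, 3.134, 0.0]
force: [0.8, -0.6, 0.7]
opening: 0.0778
gripper_force: 0.0
```

Emit:
arm_command([
  {"x": 0,"y": 0,"z": 0,"rx": 0,"ry": 0,"rz": 0,"claw": 255},
  {"x": 0,"y": 0,"z": 0,"rx": 0,"ry": 0,"rz": 0,"claw": 255},
  {"x": 0,"y": 0,"z": 0,"rx": 0,"ry": 0,"rz": 0,"claw": 255},
  {"x": 0,"y": 0,"z": 0,"rx": 0,"ry": 0,"rz": 0,"claw": 255},
  {"x": 0,"y": 0,"z": 0,"rx": 0,"ry": 0,"rz": 0,"claw": 255},
  {"x": 0,"y": 0,"z": 0,"rx": 0,"ry": 0,"rz": 0,"claw": 255},
  {"x": 0,"y": 0,"z": 0,"rx": 0,"ry": 0,"rz": 0,"claw": 255},
  {"x": 0,"y": 0,"z": 0,"rx": 0,"ry": 0,"rz": 0,"claw": 255},
  {"x": 0,"y": 0,"z": 0,"rx": 0,"ry": 0,"rz": 0,"claw": 255},
  {"x": 0,"y": 0,"z": 0,"rx": 0,"ry": 0,"rz": 0,"claw": 255},
])

```text
t: 7.7
tool_pos: [0.6292, 0.1423, 0.0801]
orientation: [0.165, -3.137, -0.0]
force: [-0.3, 1.1, 0.1]
opening: 0.0154
gripper_force: 25.0
```

Gripped with an opening of 15.4 mm. I'll raise the squeeze a little and lift.

Emit:
arm_command([
  {"x": 0,"y": 0,"z": 0,"rx": 0,"ry": 0,"rz": 0,"claw": 255},
  {"x": 0,"y": 0,"z": 0.015,"rx": 0,"ry": 0,"rz": 0,"claw": 255},
  {"x": 0,"y": 0,"z": 0.03,"rx": 0,"ry": 0,"rz": 0,"claw": 255},
  {"x": 0,"y": 0,"z": 0.05,"rx": 0,"ry": 0,"rz": 0,"claw": 255},
  {"x": 0,"y": 0,"z": 0.075,"rx": 0,"ry": 0,"rz": 0,"claw": 255},
  {"x": 0,"y": 0,"z": 0.1,"rx": 0,"ry": 0,"rz": 0,"claw": 255},
  {"x": 0,"y": 0,"z": 0.125,"rx": 0,"ry": 0,"rz": 0,"claw": 255},
  {"x": 0,"y": 0,"z": 0.14,"rx": 0,"ry": 0,"rz": 0,"claw": 255},
  {"x": 0,"y": 0,"z": 0.14,"rx": 0,"ry": 0,"rz": 0,"claw": 255},
  {"x": 0,"y": 0,"z": 0.14,"rx": 0,"ry": 0,"rz": 0,"claw": 255},
], squeeze=40)

```text
t: 8.53
tool_pos: [0.6298, 0.1423, 0.1512]
orientation: [-0.165, 3.136, 0.0]
force: [0.6, 0.2, -3.7]
opening: 0.0153
gripper_force: 40.0
```

```bash
python3 - <<'E'
from h import *
s=robot.read_state();print(s["t"],s["tool_pos"],s["force"],s["opening"])
p,d=snap("side","side4")
cv2.imwrite("pics/c4.png",cv2.resize(p[60:240,170:400],None,fx=3,fy=3)[:,:,::-1])
E
```

```text
8.5333 [0.62981183 0.14226766 0.15119132] [ 0.58295602  0.19124747 -3.72884537] 0.01525488633665016
```

View pics/c4.png

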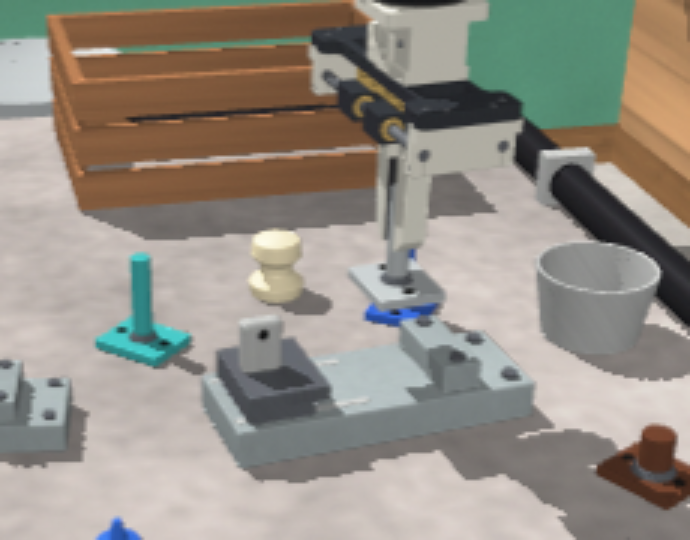

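The hanger is held upright (pin at (398,262)), clear of the vise, and the jaw is still open. I'll carry it to the tray.

Emit:
arm_command([
  {"x": 0,"y": -0.02,"z": 0,"rx": 0,"ry": 0,"rz": 0,"claw": 255},
  {"x": 0,"y": -0.06,"z": 0,"rx": 0,"ry": 0,"rz": 0,"claw": 255},
  {"x": -0.01,"y": -0.12,"z": 0,"rx": 0,"ry": 0,"rz": 0,"claw": 255},
  {"x": -0.01,"y": -0.19,"z": 0,"rx": 0,"ry": 0,"rz": 0,"claw": 255},
  {"x": -0.02,"y": -0.26,"z": 0,"rx": 0,"ry": 0,"rz": 0,"claw": 255},
  {"x": -0.02,"y": -0.33,"z": 0,"rx": 0,"ry": 0,"rz": 0,"claw": 255},
  {"x": -0.02,"y": -0.4,"z": 0,"rx": 0,"ry": 0,"rz": 0,"claw": 255},
  {"x": -0.02,"y": -0.47,"z": 0,"rx": 0,"ry": 0,"rz": 0,"claw": 255},
  {"x": -0.02,"y": -0.52,"z": 0,"rx": 0,"ry": 0,"rz": 0,"claw": 255},
  {"x": -0.02,"y": -0.558,"z": 0,"rx": 0,"ry": 0,"rz": 0,"claw": 255},
])

```text
t: 9.42
tool_pos: [0.618, -0.1402, 0.149]
orientation: [0.162, -3.136, 0.0]
force: [0.3, -0.2, -3.3]
opening: 0.0154
gripper_force: 40.0
```

Emit:
arm_command([
  {"x": 0,"y": 0,"z": 0,"rx": 0,"ry": 0,"rz": 0,"claw": 255},
  {"x": 0,"y": 0,"z": 0,"rx": 0,"ry": 0,"rz": 0,"claw": 255},
  {"x": 0,"y": 0,"z": 0,"rx": 0,"ry": 0,"rz": 0,"claw": 255},
  {"x": 0,"y": 0,"z": -0.03,"rx": 0,"ry": 0,"rz": 0,"claw": 255},
  {"x": 0,"y": 0,"z": -0.06,"rx": 0,"ry": 0,"rz": 0,"claw": 255},
  {"x": 0,"y": 0,"z": -0.09,"rx": 0,"ry": 0,"rz": 0,"claw": 255},
  {"x": 0,"y": 0,"z": -0.1,"rx": 0,"ry": 0,"rz": 0,"claw": 255},
  {"x": 0,"y": 0,"z": -0.1,"rx": 0,"ry": 0,"rz": 0,"claw": 255},
  {"x": 0,"y": 0,"z": -0.1,"rx": 0,"ry": 0,"rz": 0,"claw": 255},
])

```text
t: 10.17
tool_pos: [0.6192, -0.136, 0.1002]
orientation: [0.167, -3.137, -0.0]
force: [0.2, 0.5, -2.7]
opening: 0.0153
gripper_force: 40.0
```

```bash
python3 - <<'E'
from h import *
s=robot.read_state();print(s["t"],s["tool_pos"],s["force"],s["opening"])
p,d=snap("side","side5")
cv2.imwrite("pics/c5.png",cv2.resize(p[130:330,240:450],None,fx=2.8,fy=2.8)[:,:,::-1])
E
```

```text
10.1667 [ 0.61919542 -0.13596209  0.10022934] [ 0.24737572  0.45332247 -2.71926939] 0.015332069952636283
```

View pics/c5.png

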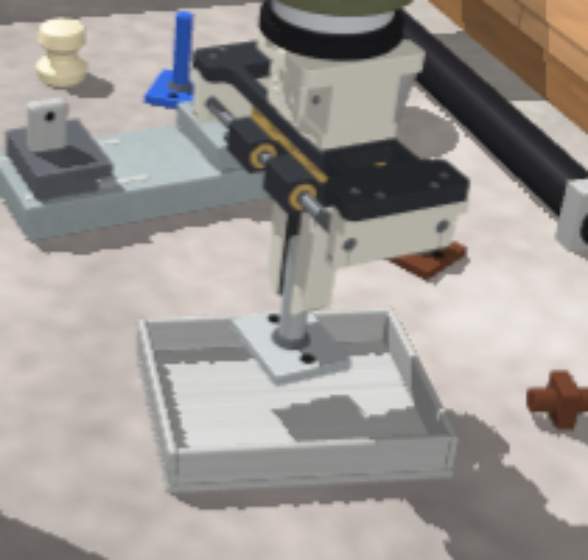

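The hanger hangs upright above the middle of the tray (foot at (290,345)). I'll lower it slowly.

Emit:
arm_command([
  {"x": 0,"y": 0,"z": -0.02,"rx": 0,"ry": 0,"rz": 0,"claw": 255},
  {"x": 0,"y": 0,"z": -0.04,"rx": 0,"ry": 0,"rz": 0,"claw": 255},
  {"x": 0,"y": 0,"z": -0.06,"rx": 0,"ry": 0,"rz": 0,"claw": 255},
  {"x": 0,"y": 0,"z": -0.07,"rx": 0,"ry": 0,"rz": 0,"claw": 255},
  {"x": 0,"y": 0,"z": -0.076,"rx": 0,"ry": 0,"rz": 0,"claw": 255},
  {"x": 0,"y": 0,"z": -0.08,"rx": 0,"ry": 0,"rz": 0,"claw": 255},
  {"x": 0,"y": 0,"z": -0.084,"rx": 0,"ry": 0,"rz": 0,"claw": 255},
  {"x": 0,"y": 0,"z": -0.087,"rx": 0,"ry": 0,"rz": 0,"claw": 255},
  {"x": 0,"y": 0,"z": -0.087,"rx": 0,"ry": 0,"rz": 0,"claw": 255},
  {"x": 0,"y": 0,"z": -0.087,"rx": 0,"ry": 0,"rz": 0,"claw": 255},
])

```text
t: 11.05
tool_pos: [0.6195, -0.1369, 0.057]
orientation: [-0.165, 3.137, -0.0]
force: [0.6, 0.2, -3.0]
opening: 0.0157
gripper_force: 40.0
```

Not touching yet. I'll keep going in 0.5 mm steps.

Emit:
arm_command([
  {"x": 0,"y": 0,"z": -0.001,"rx": 0,"ry": 0,"rz": 0,"claw": 255},
  {"x": 0,"y": 0,"z": -0.002,"rx": 0,"ry": 0,"rz": 0,"claw": 255},
  {"x": 0,"y": 0,"z": -0.003,"rx": 0,"ry": 0,"rz": 0,"claw": 255},
  {"x": 0,"y": 0,"z": -0.004,"rx": 0,"ry": 0,"rz": 0,"claw": 255},
  {"x": 0,"y": 0,"z": -0.004,"rx": 0,"ry": 0,"rz": 0,"claw": 255},
  {"x": 0,"y": 0,"z": -0.004,"rx": 0,"ry": 0,"rz": 0,"claw": 255},
])

```text
t: 11.55
tool_pos: [0.6194, -0.1368, 0.0551]
orientation: [-0.165, 3.137, -0.0]
force: [-1.9, 0.7, 0.4]
opening: 0.0154
gripper_force: 40.0
```

Emit:
arm_command([
  {"x": 0,"y": 0,"z": -0.001,"rx": 0,"ry": 0,"rz": 0,"claw": 255},
  {"x": 0,"y": 0,"z": -0.002,"rx": 0,"ry": 0,"rz": 0,"claw": 255},
  {"x": 0,"y": 0,"z": -0.002,"rx": 0,"ry": 0,"rz": 0,"claw": 255},
  {"x": 0,"y": 0,"z": -0.002,"rx": 0,"ry": 0,"rz": 0,"claw": 255},
])

```text
t: 11.88
tool_pos: [0.6195, -0.1368, 0.055]
orientation: [-0.165, 3.137, -0.0]
force: [-5.5, 2.2, 8.8]
opening: 0.0151
gripper_force: 40.0
```

The wrist force shows firm contact with the tray floor. Now I'll release and then rise.

Emit:
arm_command([
  {"x": 0,"y": 0,"z": 0.001,"rx": 0,"ry": 0,"rz": 0,"claw": 255},
  {"x": 0,"y": 0,"z": 0.001,"rx": 0,"ry": 0,"rz": 0,"claw": 140},
  {"x": 0,"y": 0,"z": 0.001,"rx": 0,"ry": 0,"rz": 0,"claw": 140},
  {"x": 0,"y": 0,"z": 0.001,"rx": 0,"ry": 0,"rz": 0,"claw": 140},
  {"x": 0,"y": 0,"z": 0.001,"rx": 0,"ry": 0,"rz": 0,"claw": 140},
  {"x": 0,"y": 0,"z": 0.001,"rx": 0,"ry": 0,"rz": 0,"claw": 140},
  {"x": 0,"y": 0,"z": 0.001,"rx": 0,"ry": 0,"rz": 0,"claw": 140},
  {"x": 0,"y": 0,"z": 0.001,"rx": 0,"ry": 0,"rz": 0,"claw": 140},
], squeeze=10)

```text
t: 12.55
tool_pos: [0.6193, -0.1368, 0.0541]
orientation: [-0.165, 3.137, -0.0]
force: [-0.1, 0.1, -0.5]
opening: 0.0421
gripper_force: 0.0
```

Emit:
arm_command([
  {"x": 0,"y": 0,"z": 0.02,"rx": 0,"ry": 0,"rz": 0,"claw": 140},
  {"x": 0,"y": 0,"z": 0.06,"rx": 0,"ry": 0,"rz": 0,"claw": 140},
  {"x": 0,"y": 0,"z": 0.11,"rx": 0,"ry": 0,"rz": 0,"claw": 140},
  {"x": 0,"y": 0,"z": 0.17,"rx": 0,"ry": 0,"rz": 0,"claw": 140},
  {"x": 0,"y": 0,"z": 0.24,"rx": 0,"ry": 0,"rz": 0,"claw": 140},
  {"x": 0,"y": 0,"z": 0.3,"rx": 0,"ry": 0,"rz": 0,"claw": 140},
  {"x": 0,"y": 0,"z": 0.3,"rx": 0,"ry": 0,"rz": 0,"claw": 140},
  {"x": 0,"y": 0,"z": 0.3,"rx": 0,"ry": 0,"rz": 0,"claw": 140},
])

```text
t: 13.22
tool_pos: [0.6211, -0.1373, 0.2084]
orientation: [-0.165, 3.131, -0.004]
force: [-0.3, -0.9, -0.4]
opening: 0.0421
gripper_force: 0.0
```

```bash
python3 - <<'E'
from h import *
s=robot.read_state();print(s["t"],s["tool_pos"],s["force"],s["opening"])
p,d=snap("side","side6"); q=cloud("side",d)[170:310,280:405].reshape(-1,3)
for lo,hi in((.02,.04),(.045,.06),(.06,.075),(.076,.1)):
    k=q[(q[:,2]>lo)&(q[:,2]<hi)&(np.hypot(q[:,0]-.62,q[:,1]+.137)<.03)];print(len(k),np.median(k,0) if len(k) else "",k.max(0) if len(k) else "")
cv2.imwrite("pics/c6.png",cv2.resize(p[130:330,240:450],None,fx=2.8,fy=2.8)[:,:,::-1])
E
```

```text
13.2167 [ 0.62105941 -0.13730516  0.20835472] [-0.31500116 -0.89829386 -0.43738429] 0.042068100030878734
87 [ 0.6154816  -0.14314828  0.0297063 ] [ 0.62688011 -0.13251944  0.03998954]
68 [ 0.61594718 -0.14268447  0.05270947] [ 0.62728731 -0.13437533  0.05978636]
71 [ 0.61517284 -0.14258812  0.06701472] [ 0.62572257 -0.13249597  0.07477248]
69 [ 0.61807415 -0.13971724  0.08195973] [ 0.62661301 -0.13057858  0.08549361]
```

View pics/c6.png

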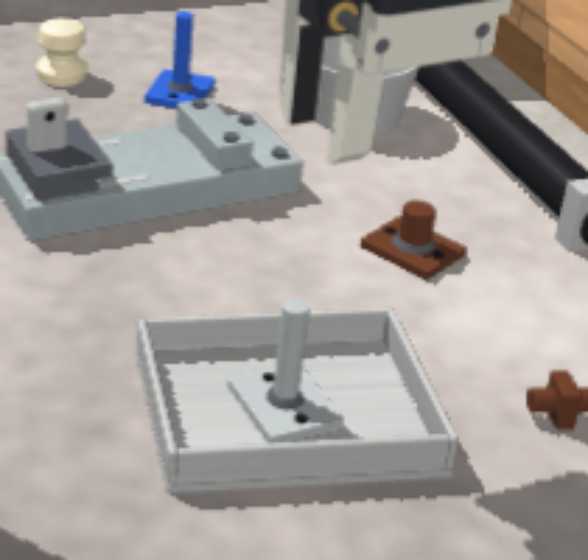

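The hanger stands upright in the tray (pin at (290,350)), the jaw is open and the gripper is clear. I'll hand in the job.

```bash
python3 -c "
from plant import robot
print(robot.close_job())"
```

```text
the job is handed in; nothing more can be done
None
```

The vise jaw is open about 43 mm, the hanger stands upright near the centre of the tray with the gripper clear, and I handed the job in at about 13 s; no verdict was returned.

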